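Rock the seesaw gate and feed the tubes into the other tray

TASK

The seesaw gate of the tube sorter now leads to the wrong tray: push its raised end down with the fingers so that it rocks over and lies on its other side. Only then push the shutter under the magazine all the way to the left by its upright tab, so that both blood tubes drop and roll into the tray that the gate now leads to. Only push: lift or carry nothing, do not touch the tubes themselves, and leave the things round the sorter where they stand.

Things in the scene. Friction and masses are not known exactly. Their poses are not given: they have to be found in the camera images.
- station: Tube sorter fixed to the worktop, an aluminium and white frame 136 x 450 mm on plan, turned by up to 0.15 rad. Origin: centre of its underside, on the worktop; its x points away from the robot, y left along its length, z up. Two posts in the middle (outer faces at x = +-70 mm, 43 mm wide, top at z = 164 mm) carry a magazine; under it is the seesaw gate, beyond each gate end a slippery chute and a tray.
- magazine (a point): Centre of the magazine's top, z = 164 mm: a narrow slot along the station's x, clear walls, outside 28 mm in y, from z = 118 to 164 mm, holding two blood tubes that lie one on the other. A tall table fan stands behind the sorter, its front about 0.64 m from the robot's axis in x, from z = 160 mm up: come from the robot's side.
- tray_left (a point): Centre of the floor of the left (+y) tray, 189 mm from the station's middle, z = 11 mm. The tray is 114 mm (x) by 61 mm (y), walls 5 mm thick up to z = 50 mm, open towards the gate, whence a white chute leads into it.
- tray_right (a point): The same for the right (-y) tray.
- gate (a joint): Seesaw gate: steel plate 120 (x) by 210 (y) by 5 mm with side lips 10 mm high, hinged along the station's x at its middle, z = 50 mm. Range -0.3 to 0.3 rad: +0.3 = left (+y) end down, leads to the left tray; -0.3 = right end down, leads to the right tray. It starts at either stop. Top-heavy, free-swinging: under 2 N on the raised end; once past level it falls to the other stop and stays.
- pad_left (a point): Middle of the dark rubber strip (100 x 26 mm, flat) on top of the left (+y) end of the gate, 88 mm from the middle of the gate; moves with it: about 97 mm above the worktop when this end is up, 45 mm when down.
- pad_right (a point): The same on the right (-y) end of the gate.
- shutter (a joint): Dark steel shutter, a 4 mm plate at station z = 113 to 117 mm that closes the magazine's bottom. Value in m from 0 (closed) to 0.028 (fully open); slides in the station's +y direction (left), takes 1.5 to 3 N, stays where it is left. The tubes drop when it is nearly fully open.
- shutter_tab (a point): Middle of the right-hand (-y) face of the shutter's upright tab at the front (robot side) of the sorter, 93 mm before the station's origin, z = 139 mm. The tab is 22 mm (x) by 8 mm (y), top at z = 153 mm; 12 mm of free space lie between tab and post. Push it in the station's +y direction.
- tube_lower: Stoppered blood tube 105 mm long, 16 mm in diameter, 18 mm at the cap, lying along the station's x in the magazine, under the other. Origin: middle of its round end (robot side); own z runs along the tube to the cap.
- tube_upper: The same, lying on the lower tube.
- dropper_bottle: Bystander: dropper bottle, 28 mm wide, 62 mm high, standing behind the left half of the sorter. Origin: centre of its underside.
- vial: Bystander: small vial with a screw lid, 25 mm wide, 34 mm high, standing behind the right half of the sorter. Origin: centre of its underside.
- cup: Bystander: white lidded specimen cup, 55 mm wide, 47 mm high, far to the left. Origin: centre of its underside.
- tweezers: Bystander: forceps, 134 mm long, 9 mm high, lying to the left of the sorter near the front edge. Origin: its middle, on the worktop.

How it is judged:
By the outcome, as a careful person would: the job done as asked, in the order asked, and still so for the second after the job is handed in, with the robot touching nothing.
It also fails if it takes over 42 s, if anything falls off the work surface, if the arm or the gripper's body presses on something with over 40 N, if the wrist force passes 120 N, or if a joint passes its speed limit or range.

ROBOT

A 6-joint arm with a two-finger parallel gripper is mounted at the origin on a cart in front of the work surface, level with it; the furniture and walls round the work are solid. World frame = base frame: x ahead of the robot, y to its left, z up, the work surface at z = 0. Lengths are in mm, angles in rad, forces in N, time in s.
With the tool pointing down it reaches from about 250 to 725 mm from the base axis. Payload 9.7 kg.
Tool frame: the origin (TCP) lies midway between the tips of the shut fingers; the grasp point (between the pads) lies 19 mm behind it (bot.grip_point_offset is the distance from the TCP to the grasp point, in mm); z points along the fingers, x is the direction in which the jaws open and shut, and the axes are right-handed (so a half turn about z gives the same grasp; the last joint's range is limited). The gripper opens to 85 mm and grips with 20 to 120 N. Pads are 22 mm wide; open, the fingers measure 114 mm over their backs; the gripper's body (76 mm by 85 mm) begins 54 mm behind the grasp point. The pads swing forward as they close: fully open they stand 13 mm farther back than shut.
Start: joints at [1.123, 0.087, 0.176, 1.66, 0, 1.571], TCP at [238.138, 495.769, 231.284] pointing down, gripper open.
Joint ranges: [-3.13, 3.13], [-0.85, 1.81], [-1.15, 1.24], [-2.2, 2.28], [-1.44, 1.52], [-3.14, 3.14]. Speed limits (rad/s): [2.22, 2.22, 2.57, 3.14, 3.14, 3.14].

INTERFACE

Orientations are given as a rotation vector (axis times angle).
In Python, from rig import bot gives the robot as it stands. The module is installed in compiled form; this text tells all that it offers.
- The arm moves only by the shell command python3 -m crank 'ROWS' [FORCE]. ROWS is JSON, a list of rows, each an object of numbers: "grip": the closure, from 0 (fully open) to 1 (shut); "dx", "dy", "dz": the shift along the tool's x, y, z in m; "yaw": the turn about the tool's z in rad. In form: [{"grip": .., "dx": .., "dy": .., "dz": .., "yaw": ..}, ...]. A call has 1 to 8 rows; each row shifts and turns the pose as measured when the row begins, along the tool's axes as they then stand; what a row does not reach is not made up. A row lasts 1/12 s, in which the tool goes at most 41.7 mm and 7.16 degrees, less where a joint would pass 70% of its speed; a pose out of reach is approached as far as the arm can. A call is refused whole if a number of a shift passes 0.0417 or a number of a turn 0.125, either way. A call with a gripper value outside its range is refused whole. The fingers move at their own pace and stop on an object; FORCE is the grip in N (left out, the last holds). Time passes only in rows, so rows that do not move let the fingers close. It gives the time, the measured TCP pose, the force and the opening at its end, in the units of the state.
- bot.read_state(): the state, without advancing time (a new reading comes with each control period).
- bot.get_image(name): name is "side" or "top"; returns a dict with "color" (480x640x3 uint8, red, green, blue), "depth" (480x640 float32, mm along the optical axis (not along the pixel's ray), 0 where there is no reading), "K" (3x3 intrinsics, pixels), "dist_coeffs" ([k1, k2, p1, p2, k3] as OpenCV has them; the pictures are not rectified), "rvec" (rotation vector, rad) and "tvec" (3), from world to camera coordinates, as OpenCV has them. Camera axes: x right, y down, z forward; pixel columns grow to the right and rows downward; lengths in mm; the calibration is good to about 2 mm. A picture is of the moment at which its call begins.
- bot.sign_off(): hands the job in, once; it reports no verdict.
The state is a dict: "time": time; "joint_positions": joint angles; "qd": joint speeds; "joint_torque": joint torques, N m; "tcp_pos": TCP position; "eef_rot": TCP orientation; "contact_force": force on the tool from outside, world axes, zero at the start; "wrist_torque": the same for the moment, N m; "finger_gap": opening from 0.0 (shut) to 1.0 (fully open).
Only numpy, scipy, OpenCV 4.12 (cv2) and the standard library are available. Lean on these libraries where they do the work, as an engineer would, in place of code of your own. Each camera call takes 0.05 s, during which the arm holds its last target.

## Working session

There is one attempt and no reset: what is moved stays moved. The work goes in short steps, Python scripts to look and compute and a shell command to move; the robot and the scene stay as the last step left them, time stands still between calls to the robot, and variables do not carry over. Pictures are saved under pics/ and viewed, and the job is handed in when it is done.

```bash
mkdir -p pics
cat > h.py <<'E'
import numpy as np, cv2
from rig import bot
def shot(name,fn):
    im=bot.get_image(name); cv2.imwrite('pics/'+fn,im['color'][:,:,::-1]); np.savez('pics/'+fn+'.npz',**{k:np.array(v) for k,v in im.items()}); return im
def load(fn): return dict(np.load('pics/'+fn+'.npz'))
def ray(im,uv):
    R=cv2.Rodrigues(np.array(im['rvec'],float))[0]; t=np.array(im['tvec'],float).ravel()
    p=cv2.undistortPoints(np.array(uv,float).reshape(-1,1,2),im['K'],np.array(im['dist_coeffs'],float)).reshape(-1,2)
    d=np.c_[p,np.ones(len(p))]@R; return -R.T@t, d
def onz(im,uv,z):
    c,d=ray(im,uv); return c+d*((z-c[2])/d[:,2])[:,None]
def cloud(im):
    v,u=np.mgrid[:480,:640]; c,d=ray(im,np.c_[u.ravel(),v.ravel()]); return (c+d*im['depth'].reshape(-1,1)).reshape(480,640,3)
def proj(im,P): return cv2.projectPoints(np.array(P,float).reshape(-1,1,3),im['rvec'],im['tvec'],im['K'],im['dist_coeffs'])[0].reshape(-1,2)
E
python3 - <<'E'
from h import *
for n in('top','side'):
    im=shot(n,n+'0.png'); c,_=ray(im,[[320,240]]); print(n,c)
print(bot.read_state())
E
```

```text
top [ 254.53972216  -27.36048301 1269.23095141]
side [  -78.84901203 -1229.28275963  1136.62639487]
{'time': 0.1, 'joint_positions': array([ 1.12297626e+00,  8.74016422e-02,  1.75201167e-01,  1.65978326e+00,
       -3.14478417e-05,  1.57076176e+00]), 'qd': array([-0.00015842, -0.00256905,  0.0029494 , -0.00044478, -0.00123287,
        0.00183423]), 'joint_torque': array([ 1.12088572e-03, -5.21561444e+01,  4.65653443e+01,  1.59503007e-02,
        7.52128949e-05,  1.27217720e-05]), 'tcp_pos': array([238.0710924 , 495.57945122, 230.64958154]), 'eef_rot': array([ 2.65865722e+00,  1.67242478e+00, -1.55219126e-03]), 'contact_force': array([ 0.62502964, -0.82651647, -0.33174386]), 'wrist_torque': array([ 0.02243367, -0.0415457 ,  0.01122494]), 'finger_gap': 1.0005913524488674}
```

View pics/top0.png

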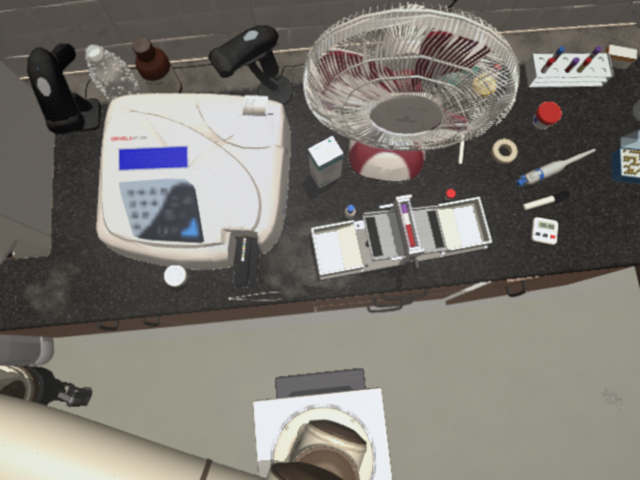

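View pics/side0.png

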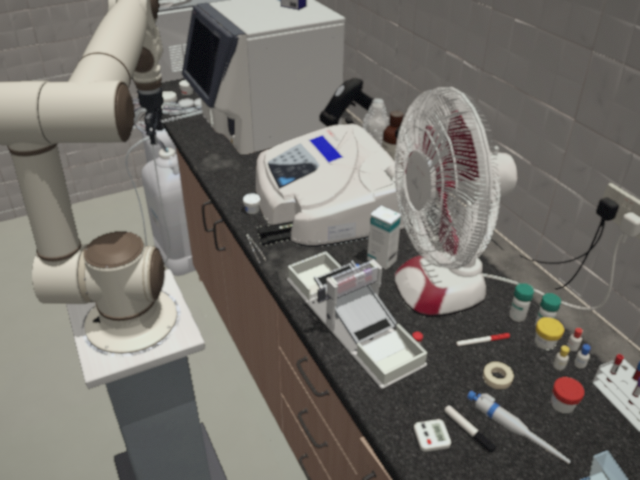

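Top: the sorter spans about (312..490, 195..278), with the magazine at about (405,225). The side view shows it at about (290..425, 250..385). I'll crop and measure.

Run:
```python
from h import *
t=load('top0.png');s=load('side0.png')
a=cv2.resize(t['color'][175:295,300:500],None,fx=4,fy=4,interpolation=cv2.INTER_CUBIC);cv2.imwrite('pics/tc.png',a[:,:,::-1])
a=cv2.resize(s['color'][240:390,280:430],None,fx=4,fy=4,interpolation=cv2.INTER_CUBIC);cv2.imwrite('pics/sc.png',a[:,:,::-1])
P=cloud(t)
for uv in [(350,262),(347,240),(465,225),(436,228),(375,235),(330,250),(300,290),(405,240),(404,206)]: print(uv,P[uv[1],uv[0]].round())
```

```text
(350, 262) [ 468. -118.   19.]
(347, 240) [ 527. -117.   20.]
(465, 225) [ 537. -434.   11.]
(436, 228) [ 529. -346.   46.]
(375, 235) [ 516. -181.   95.]
(330, 250) [507. -70.   8.]
(300, 290) [412.  18.  -2.]
(405, 240) [ 486. -244.  139.]
(404, 206) [ 565. -251.  154.]
```

View pics/tc.png

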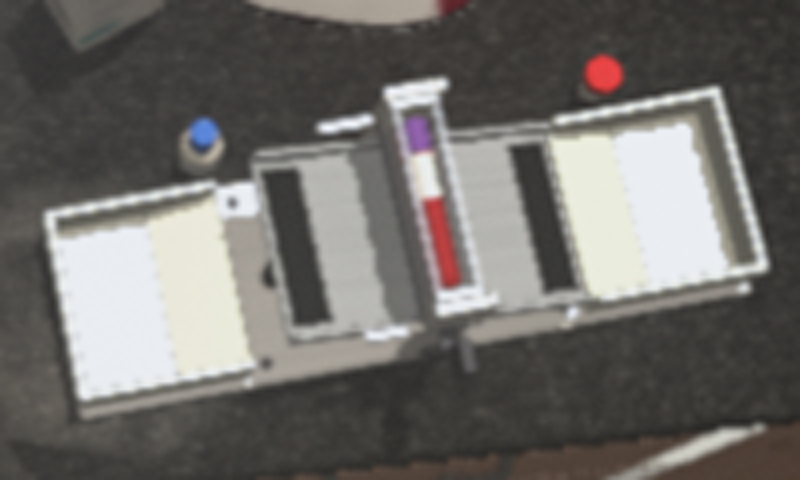

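View pics/sc.png

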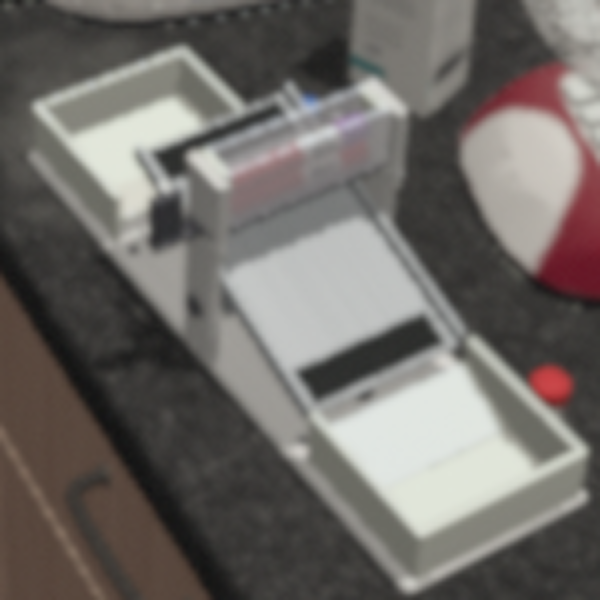

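Run:
```python
from h import *
t=load('top0.png');s=load('side0.png')
def C(p,z): return onz(t,[[300+p[0]/4-.375,175+p[1]/4-.375]],z)[0]
def S(p,z): return onz(s,[[280+p[0]/4-.375,240+p[1]/4-.375]],z)[0]
cs=[C(p,50) for p in [(45,213),(80,405),(717,90),(766,268)]]
for c in cs: print('rim',c.round(1))
m=np.mean(cs,0); d=(cs[0]+cs[1]-cs[2]-cs[3])[:2]; yaw=np.arctan2(-d[0],d[1]); print('centre',m,'yaw',yaw,'len',np.linalg.norm(d)/2, 'w',np.linalg.norm(cs[0]-cs[1]),np.linalg.norm(cs[2]-cs[3]))
ss=[S(p,50) for p in [(35,103),(183,48),(415,560),(585,455)]]
for c in ss: print('side rim',c.round(1))
# pads
g=t['color'].max(2); roi=np.zeros_like(g); roi[210:260,360:446]=1
n,l,st,ce=cv2.connectedComponentsWithStats(((g<60)&(roi>0)).astype(np.uint8))
for i in range(1,n):
    if st[i,4]>40: print('dark',ce[i],st[i], [onz(t,[ce[i]],z)[0].round(1) for z in(97,45,153)])
c,sn=np.cos(yaw),np.sin(yaw); R=np.array([[c,-sn],[sn,c]])
for nme,p in dict(tab=(-93,0),padL=(0,88),padR=(0,-88),mag=(0,0)).items(): print(nme,(m[:2]+R@p).round(1))
print('mag',C((436,195),164), 'tabtop',C((468,352),153),'side tabtop',S((165,195),153))
```

```text
rim [561.2 -26.2  50. ]
rim [435.8 -35.9  50. ]
rim [ 598.3 -470.7   50. ]
rim [ 477.5 -480.8   50. ]
centre [ 518.18187649 -253.38763375   50.        ] yaw 0.08836281774874072 len 446.4288922101286 w 125.74477063461173 121.16706162596428
side rim [439.  -41.8  50. ]
side rim [558.9 -33.   50. ]
side rim [ 464.1 -500.5   50. ]
side rim [ 595.  -478.3   50. ]
dark [435.32160804 228.69849246] [429 212  14  35 199] [array([ 515.6, -331.1,   97. ]), array([ 527.1, -344.6,   45. ]), array([ 503.1, -316.6,  153. ])]
dark [370.90909091 224.28571429] [367 218   9  15  77] [array([ 543.1, -174.3,   97. ]), array([ 555.9, -180.8,   45. ]), array([ 529.3, -167.3,  153. ])]
tab [ 425.5 -261.6]
padL [ 510.4 -165.7]
padR [ 525.9 -341. ]
mag [ 518.2 -253.4]
mag [ 519.72394763 -253.6498161   164.        ] tabtop [ 427.80240655 -260.86170213  153.        ] side tabtop [ 424.07283409 -266.58728094  153.        ]
```

Pose: the origin is at about (518.5,-253.5) with yaw about 0.085, and top and side agree within tolerance. The side rim at the near corner is off, as its corner was picked poorly. The left end is up (pad depth 95 mm), so the left pad has to be pressed. I'll first align the tool's x with the station's y and shut the fingers.

```bash
cat >> h.py <<'E'
O=np.array([518.5,-253.5]);YAW=0.085
def st(tag=''):
    s=bot.read_state(); R=cv2.Rodrigues(s['eef_rot'])[0]; c,n=np.cos(YAW),np.sin(YAW)
    d=s['tcp_pos'][:2]-O; print(tag,'t%.2f'%s['time'],'tcp',s['tcp_pos'].round(1),'station x,y',(np.array([[c,n],[-n,c]])@d).round(1),'tx ang %.3f'%np.arctan2(R[1,0],R[0,0]),'q',s['joint_positions'].round(2),'F',s['contact_force'].round(1),'gap %.2f'%s['finger_gap'],'tz',R[:,2].round(3))
    return s,R
E
python3 -m crank '[{"grip":1,"yaw":-0.107},{"grip":1,"yaw":-0.107},{"grip":1,"yaw":-0.107},{"grip":1,"yaw":-0.107},{"grip":1,"yaw":-0.107}]' 30
python3 -c "from h import *;st()"
```

```text
t0.10 tcp [238.1 495.6 230.6] station x,y [-215.8  770.2] tx ang 1.123 q [ 1.12  0.09  0.18  1.66 -0.    1.57] F [ 0.6 -0.8 -0.3] gap 1.00 tz [-0.    -0.001 -1.   ]validation failed for argument at $[0]...
```

```bash
python3 -m crank '[{"grip":1,"dx":0,"dy":0,"dz":0,"yaw":-0.107},{"grip":1,"dx":0,"dy":0,"dz":0,"yaw":-0.107},{"grip":1,"dx":0,"dy":0,"dz":0,"yaw":-0.107},{"grip":1,"dx":0,"dy":0,"dz":0,"yaw":-0.107},{"grip":1,"dx":0,"dy":0,"dz":0,"yaw":-0.107}]' 30
python3 -c "from h import *;st()"
```

```text
time: 0.52
tcp_pos: [237.7, 495.0, 228.4]
eef_rot: [2.099, 2.335, -0.008]
contact_force: [0.6, 0.3, -0.7]
finger_gap: 0.304
 t0.52 tcp [237.7 495.  228.4] station x,y [-216.2  769.6] tx ang 1.677 q [1.12 0.09 0.17 1.66 0.   1.02] F [ 0.6  0.3 -0.7] gap 0.30 tz [-0.002 -0.005 -1.   ]
```

```bash
python3 -m crank '[{"grip":1,"dx":-0.04,"dy":0.0,"dz":0,"yaw":0.02},{"grip":1,"dx":-0.04,"dy":0,"dz":0,"yaw":0},{"grip":1,"dx":-0.04,"dy":0,"dz":0,"yaw":0},{"grip":1,"dx":-0.04,"dy":0,"dz":0,"yaw":0},{"grip":1,"dx":-0.04,"dy":0,"dz":0,"yaw":0},{"grip":1,"dx":-0.04,"dy":0,"dz":0,"yaw":0},{"grip":1,"dx":-0.04,"dy":0,"dz":0,"yaw":0},{"grip":1,"dx":-0.04,"dy":0,"dz":0,"yaw":0}]' 30
python3 -c "from h import *;st()"
```

```text
time: 1.18
tcp_pos: [266.3, 169.7, 222.3]
eef_rot: [2.1, 2.332, -0.028]
contact_force: [0.9, 0.2, 0.3]
finger_gap: -0.0
 t1.18 tcp [266.3 169.7 222.3] station x,y [-215.3  443. ] tx ang 1.675 q [ 0.57 -0.46 -0.3   1.74 -0.01  0.47] F [0.9 0.2 0.3] gap -0.00 tz [-0.009 -0.015 -1.   ]
```

```bash
python3 -m crank '[{"grip":1,"dx":-0.04,"dy":0.0,"dz":-0.003,"yaw":0.02},{"grip":1,"dx":-0.04,"dy":0,"dz":-0.003,"yaw":0},{"grip":1,"dx":-0.04,"dy":0,"dz":-0.003,"yaw":0},{"grip":1,"dx":-0.04,"dy":0,"dz":0,"yaw":0},{"grip":1,"dx":-0.04,"dy":0.02,"dz":0,"yaw":0},{"grip":1,"dx":-0.04,"dy":0.03,"dz":0,"yaw":0},{"grip":1,"dx":-0.04,"dy":0.03,"dz":0,"yaw":0},{"grip":1,"dx":-0.04,"dy":0.03,"dz":0,"yaw":0}]' 30
python3 -c "from h import *;st()"
```

```text
time: 1.85
tcp_pos: [379.3, -120.2, 236.2]
eef_rot: [2.12, 2.304, -0.02]
contact_force: [0.3, 1.7, 1.1]
finger_gap: 0.001
 t1.85 tcp [ 379.3 -120.2  236.2] station x,y [-127.3  144.7] tx ang 1.654 q [-0.3  -0.27 -0.15  1.69 -0.02 -0.38] F [0.3 1.7 1.1] gap 0.00 tz [-0.001 -0.017 -1.   ]
```

```bash
python3 -m crank '[{"grip":1,"dx":-0.014,"dy":0.03,"dz":0,"yaw":0},{"grip":1,"dx":-0.014,"dy":0.03,"dz":0.02,"yaw":0},{"grip":1,"dx":-0.014,"dy":0.03,"dz":0.03,"yaw":0},{"grip":1,"dx":-0.01,"dy":0.025,"dz":0.03,"yaw":0},{"grip":1,"dx":0,"dy":0,"dz":0,"yaw":0}]' 30
python3 - <<'E'
from h import *
st()
t=shot('top','t1.png')
a=cv2.resize(t['color'][175:295,300:500],None,fx=4,fy=4,interpolation=cv2.INTER_CUBIC)
s=shot('side','s1.png');b=cv2.resize(s['color'][220:380,280:440],(480,480),interpolation=cv2.INTER_CUBIC)
cv2.imwrite('pics/t1c.png',a[:,:,::-1]);cv2.imwrite('pics/s1c.png',b[:,:,::-1])
E
```

```text
time: 2.27
tcp_pos: [503.3, -173.4, 154.3]
eef_rot: [2.13, 2.292, -0.02]
contact_force: [-0.7, 0.6, -1.3]
finger_gap: 0.0
 t2.27 tcp [ 503.3 -173.4  154.3] station x,y [-8.4 81.1] tx ang 1.644 q [-0.32  0.02 -0.04  1.5  -0.02 -0.4 ] F [-0.7  0.6 -1.3] gap 0.00 tz [ 0.001 -0.018 -1.   ]
```

View pics/t1c.png

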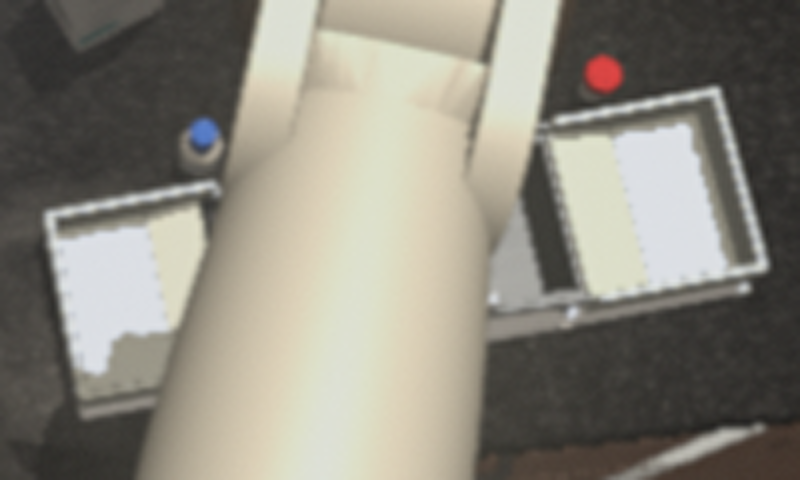

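View pics/s1c.png

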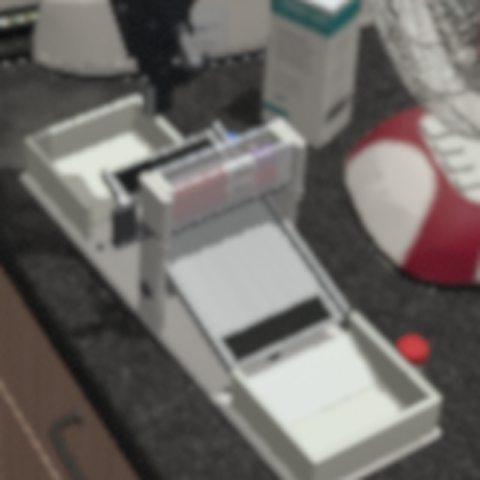

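Side view: the fingers are at crop (150,80), above the raised left end. The top view is hidden by the arm. I'll check clearance to the fan in the full side view.

View pics/s1.png

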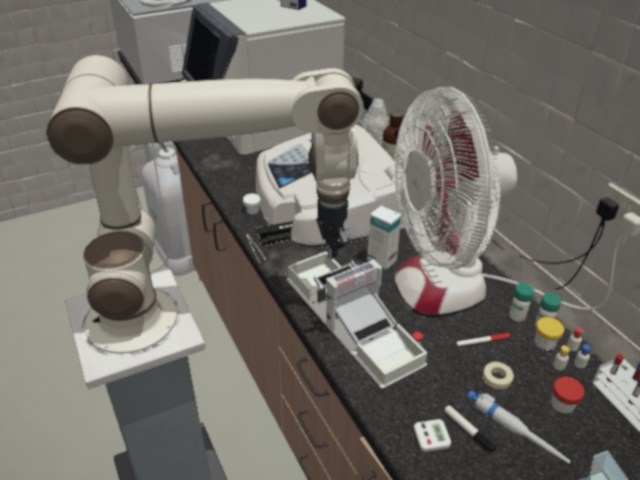

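View pics/t1.png

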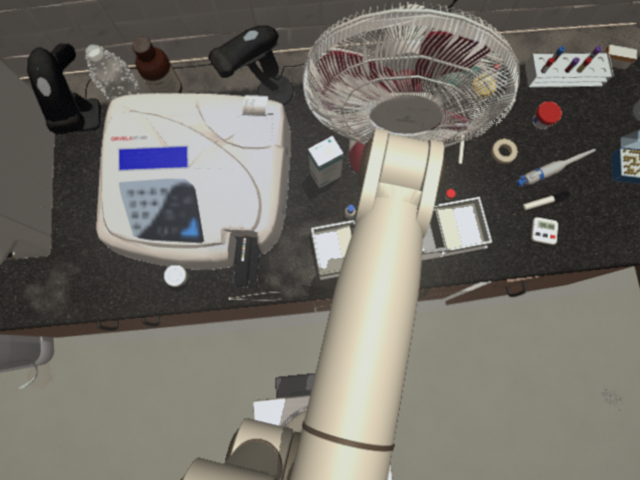

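The wrist clears the fan. I'll press down slowly.

```bash
python3 -m crank '[{"grip":1,"dx":0.005,"dy":0,"dz":0.015,"yaw":0},{"grip":1,"dx":0.005,"dy":0,"dz":0.015,"yaw":0},{"grip":1,"dx":0,"dy":0,"dz":0.012,"yaw":0},{"grip":1,"dx":0,"dy":0,"dz":0.01,"yaw":0},{"grip":1,"dx":0,"dy":0,"dz":0.01,"yaw":0},{"grip":1,"dx":0,"dy":0,"dz":0.01,"yaw":0}]' 30
python3 -c "from h import *;st()"
```

```text
time: 2.87
tcp_pos: [501.7, -163.7, 93.9]
eef_rot: [2.119, 2.283, -0.009]
contact_force: [0.1, -0.0, 0.8]
finger_gap: 0.0
 t2.87 tcp [ 501.7 -163.7   93.9] station x,y [-9.2 90.9] tx ang 1.645 q [-0.31  0.   -0.18  1.37 -0.02 -0.38] F [ 0.1 -0.   0.8] gap 0.00 tz [ 0.016 -0.023 -1.   ]
```

```bash
python3 -m crank '[{"grip":1,"dx":0,"dy":0,"dz":0.01,"yaw":0},{"grip":1,"dx":0,"dy":0,"dz":0.01,"yaw":0},{"grip":1,"dx":0,"dy":0,"dz":0.01,"yaw":0},{"grip":1,"dx":0,"dy":0,"dz":0.008,"yaw":0}]' 30
python3 - <<'E'
from h import *
st()
s=shot('side','s2.png');b=cv2.resize(s['color'][220:380,280:440],(480,480),interpolation=cv2.INTER_CUBIC)
cv2.imwrite('pics/s2c.png',b[:,:,::-1])
E
```

```text
time: 3.2
tcp_pos: [502.3, -165.0, 53.1]
eef_rot: [2.118, 2.281, -0.008]
contact_force: [-1.0, 0.2, 0.2]
finger_gap: 0.001
 t3.20 tcp [ 502.3 -165.    53.1] station x,y [-8.7 89.6] tx ang 1.645 q [-0.31  0.02 -0.24  1.29 -0.02 -0.38] F [-1.   0.2  0.2] gap 0.00 tz [ 0.017 -0.023 -1.   ]
```

View pics/s2c.png

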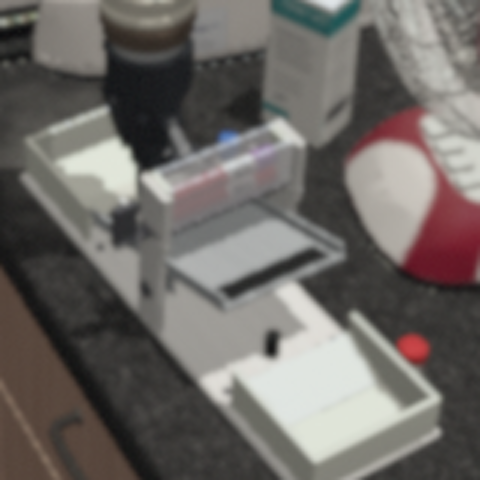

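The gate rocked over: the right end, with its dark pad at crop (270,275), is now raised. I'll lift off and back away towards the robot.

```bash
python3 -m crank '[{"grip":1,"dx":0,"dy":0,"dz":-0.015,"yaw":0},{"grip":1,"dx":0,"dy":0,"dz":-0.03,"yaw":0},{"grip":1,"dx":0,"dy":0,"dz":-0.03,"yaw":0},{"grip":1,"dx":0,"dy":-0.02,"dz":-0.03,"yaw":0},{"grip":1,"dx":0,"dy":-0.03,"dz":-0.03,"yaw":0},{"grip":1,"dx":0,"dy":-0.035,"dz":-0.03,"yaw":0},{"grip":1,"dx":0,"dy":-0.035,"dz":-0.01,"yaw":0},{"grip":1,"dx":0,"dy":-0.035,"dz":0,"yaw":0}]' 30
python3 - <<'E'
from h import *
st()
E
```

```text
time: 3.92
tcp_pos: [345.2, -171.6, 223.6]
eef_rot: [2.121, 2.293, -0.017]
contact_force: [-0.1, 0.5, 0.5]
finger_gap: 0.001
 t3.92 tcp [ 345.2 -171.6  223.6] station x,y [-165.7   96.4] tx ang 1.649 q [-0.45 -0.32 -0.21  1.67 -0.02 -0.53] F [-0.1  0.5  0.5] gap 0.00 tz [ 0.006 -0.02  -1.   ]
```

```bash
python3 -m crank '[{"grip":1,"dx":-0.03,"dy":0,"dz":0,"yaw":0},{"grip":1,"dx":-0.035,"dy":0,"dz":0,"yaw":0},{"grip":1,"dx":-0.035,"dy":0,"dz":0,"yaw":0},{"grip":1,"dx":-0.035,"dy":0,"dz":0,"yaw":0},{"grip":1,"dx":-0.012,"dy":0,"dz":0,"yaw":0},{"grip":1,"dx":0,"dy":0,"dz":0,"yaw":0}]' 30
python3 - <<'E'
from h import *
st()
t=shot('top','t3.png');s=shot('side','s3.png')
a=cv2.resize(t['color'][175:295,300:500],None,fx=4,fy=4,interpolation=cv2.INTER_CUBIC)
b=cv2.resize(s['color'][220:380,280:440],(560,560),interpolation=cv2.INTER_CUBIC)
cv2.imwrite('pics/t3c.png',a[:,:,::-1]);cv2.imwrite('pics/s3c.png',b[:,:,::-1])
E
```

```text
time: 4.42
tcp_pos: [350.1, -323.6, 234.1]
eef_rot: [2.111, 2.282, -0.014]
contact_force: [0.9, 0.4, -0.8]
finger_gap: 0.003
 t4.42 tcp [ 350.1 -323.6  234.1] station x,y [-173.7  -55.6] tx ang 1.648 q [-0.74 -0.12 -0.02  1.63 -0.01 -0.82] F [ 0.9  0.4 -0.8] gap 0.00 tz [ 0.018 -0.029 -0.999]
```

View pics/t3c.png

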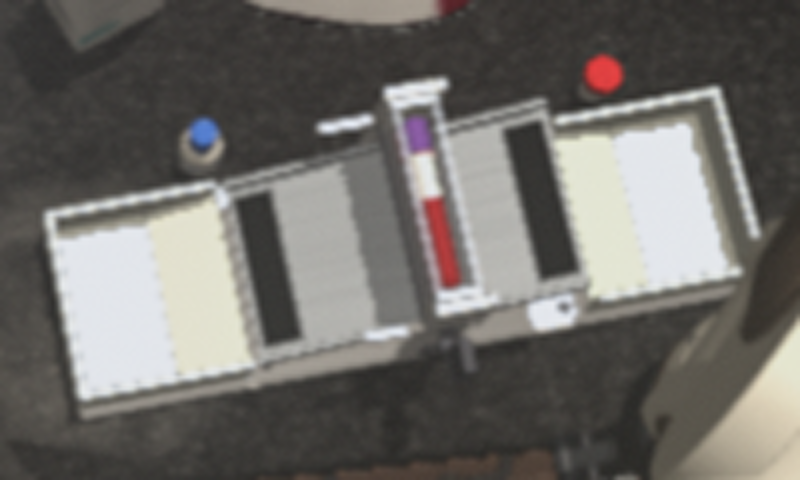

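View pics/s3c.png

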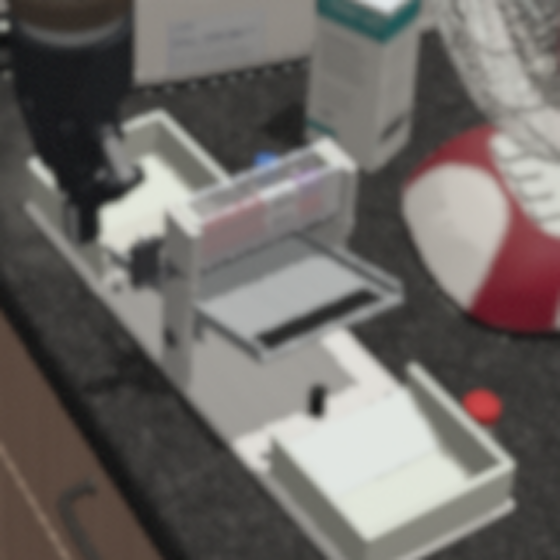

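The gate now lies left-end-down and the shutter tab is free at top crop (466,350). I'll move beside the tab, station (-96,-55), at z about 128.

```bash
python3 -m crank '[{"grip":1,"dx":0,"dy":0.025,"dz":0.015,"yaw":0},{"grip":1,"dx":0,"dy":0.025,"dz":0.02,"yaw":0},{"grip":1,"dx":0,"dy":0.02,"dz":0.025,"yaw":0},{"grip":1,"dx":0,"dy":0.005,"dz":0.025,"yaw":0},{"grip":1,"dx":0,"dy":0,"dz":0.01,"yaw":0},{"grip":1,"dx":0,"dy":0,"dz":0,"yaw":0}]' 30
python3 -c "from h import *;st()"
```

```text
time: 5.02
tcp_pos: [430.5, -310.5, 139.8]
eef_rot: [2.102, 2.287, -0.012]
contact_force: [0.2, 0.3, -0.4]
finger_gap: -0.003
 t5.02 tcp [ 430.5 -310.5  139.8] station x,y [-92.5 -49.4] tx ang 1.655 q [-0.62 -0.01 -0.1   1.45 -0.01 -0.7 ] F [ 0.2  0.3 -0.4] gap -0.00 tz [ 0.021 -0.029 -0.999]
```

```bash
python3 -m crank '[{"grip":1,"dx":0.01,"dy":-0.003,"dz":0.007,"yaw":0},{"grip":1,"dx":0.01,"dy":0,"dz":0.003,"yaw":0},{"grip":1,"dx":0,"dy":0,"dz":0,"yaw":0}]' 30
python3 - <<'E'
from h import *
st()
t=shot('top','t4.png');s=shot('side','s4.png')
a=cv2.resize(t['color'][175:295,300:500],None,fx=4,fy=4,interpolation=cv2.INTER_CUBIC)
b=cv2.resize(s['color'][240:320,290:390],(750,600),interpolation=cv2.INTER_CUBIC)
cv2.imwrite('pics/t4c.png',a[:,:,::-1]);cv2.imwrite('pics/s4c.png',b[:,:,::-1])
E
```

```text
time: 5.27
tcp_pos: [425.2, -288.3, 131.3]
eef_rot: [2.1, 2.288, -0.011]
contact_force: [-0.2, 0.4, 0.6]
finger_gap: -0.001
 t5.27 tcp [ 425.2 -288.3  131.3] station x,y [-95.9 -26.8] tx ang 1.656 q [-0.59 -0.05 -0.16  1.43 -0.01 -0.67] F [-0.2  0.4  0.6] gap -0.00 tz [ 0.021 -0.03  -0.999]
```

View pics/t4c.png

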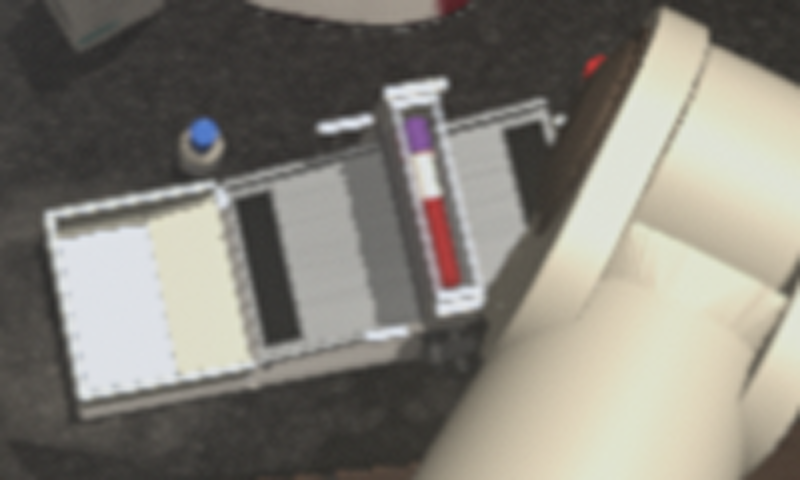

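View pics/s4c.png

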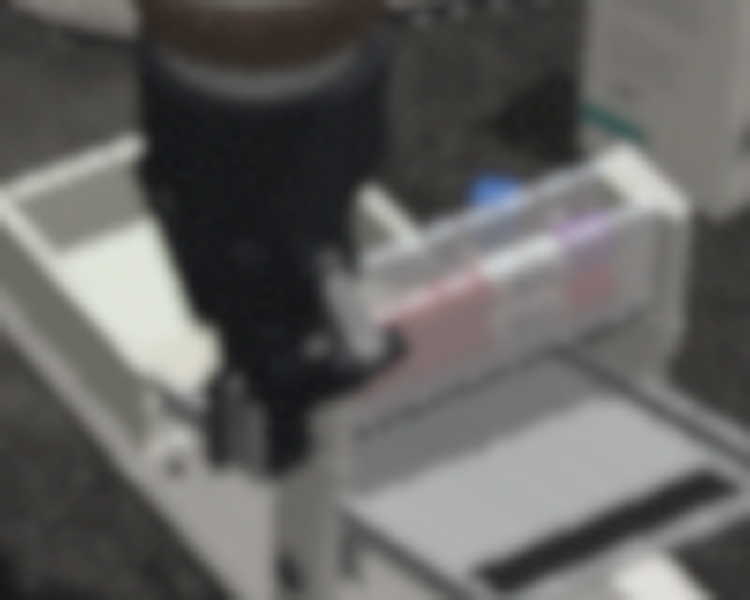

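The fingers stand just right of the tab, in front of the post. I'll push left in small steps.

```bash
python3 -m crank '[{"grip":1,"dx":0.005,"dy":0,"dz":0,"yaw":0},{"grip":1,"dx":0.005,"dy":0,"dz":0,"yaw":0},{"grip":1,"dx":0.005,"dy":0,"dz":0,"yaw":0},{"grip":1,"dx":0.005,"dy":0,"dz":0,"yaw":0}]' 30
python3 - <<'E'
from h import *
st()
t=shot('top','t5.png')
a=cv2.resize(t['color'][210:290,360:460],None,fx=6,fy=6,interpolation=cv2.INTER_CUBIC)
cv2.imwrite('pics/t5c.png',a[:,:,::-1])
E
```

```text
time: 5.7
tcp_pos: [424.6, -270.5, 134.3]
eef_rot: [2.098, 2.281, -0.012]
contact_force: [0.6, -2.1, -0.7]
finger_gap: -0.001
 t5.70 tcp [ 424.6 -270.5  134.3] station x,y [-95.  -9.] tx ang 1.654 q [-0.56 -0.08 -0.18  1.43 -0.02 -0.64] F [ 0.6 -2.1 -0.7] gap -0.00 tz [ 0.026 -0.034 -0.999]
```

View pics/t5c.png

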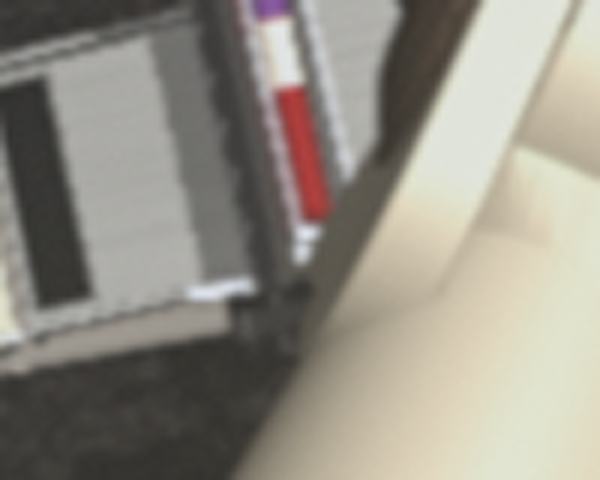

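The force of -2.1 N in y shows the tab is moving. I'll go on, correcting the small z drift.

```bash
python3 -m crank '[{"grip":1,"dx":0.005,"dy":0,"dz":0.002,"yaw":0},{"grip":1,"dx":0.005,"dy":0,"dz":0.001,"yaw":0},{"grip":1,"dx":0.005,"dy":0,"dz":0.001,"yaw":0}]' 30
python3 -c "from h import *;st()"
python3 -m crank '[{"grip":1,"dx":0.004,"dy":0,"dz":0,"yaw":0},{"grip":1,"dx":0.003,"dy":0,"dz":0,"yaw":0}]' 30
python3 -c "from h import *;st()"
```

```text
time: 6.0
tcp_pos: [423.7, -254.5, 130.2]
eef_rot: [2.097, 2.279, -0.012]
contact_force: [-0.1, -2.2, 0.0]
finger_gap: 0.001
 t6.00 tcp [ 423.7 -254.5  130.2] station x,y [-94.6   7. ] tx ang 1.653 q [-0.53 -0.1  -0.21  1.42 -0.02 -0.61] F [-0.1 -2.2  0. ] gap 0.00 tz [ 0.028 -0.036 -0.999]
time: 6.17
tcp_pos: [423.5, -252.3, 130.5]
eef_rot: [2.094, 2.269, -0.027]
contact_force: [0.6, -31.2, -5.7]
finger_gap: -0.005
 t6.17 tcp [ 423.5 -252.3  130.5] station x,y [-94.6   9.3] tx ang 1.650 q [-0.52 -0.11 -0.22  1.42 -0.03 -0.6 ] F [  0.6 -31.2  -5.7] gap -0.01 tz [ 0.028 -0.05  -0.998]
```

The force jumped to 31 N at the end stop, so the shutter is fully open. I'll back off and look.

```bash
python3 -m crank '[{"grip":1,"dx":-0.01,"dy":0,"dz":0,"yaw":0},{"grip":1,"dx":-0.02,"dy":0,"dz":0,"yaw":0},{"grip":1,"dx":-0.02,"dy":-0.02,"dz":0,"yaw":0},{"grip":1,"dx":0,"dy":-0.035,"dz":-0.02,"yaw":0},{"grip":1,"dx":0,"dy":-0.035,"dz":-0.03,"yaw":0},{"grip":1,"dx":-0.02,"dy":-0.01,"dz":-0.02,"yaw":0},{"grip":1,"dx":-0.03,"dy":0,"dz":0,"yaw":0},{"grip":1,"dx":0,"dy":0,"dz":0,"yaw":0}]' 30
python3 - <<'E'
from h import *
st()
t=shot('top','t6.png');s=shot('side','s6.png')
a=cv2.resize(t['color'][175:295,300:500],None,fx=4,fy=4,interpolation=cv2.INTER_CUBIC)
b=cv2.resize(s['color'][220:380,280:440],(560,560),interpolation=cv2.INTER_CUBIC)
cv2.imwrite('pics/t6c.png',a[:,:,::-1]);cv2.imwrite('pics/s6c.png',b[:,:,::-1])
E
```

```text
time: 6.83
tcp_pos: [327.4, -355.9, 202.1]
eef_rot: [2.091, 2.278, -0.027]
contact_force: [-0.1, 0.2, -1.0]
finger_gap: -0.002
 t6.83 tcp [ 327.4 -355.9  202.1] station x,y [-199.1  -85.8] tx ang 1.656 q [-0.82 -0.13 -0.1   1.56 -0.01 -0.9 ] F [-0.1  0.2 -1. ] gap -0.00 tz [ 0.025 -0.046 -0.999]
```

View pics/t6c.png

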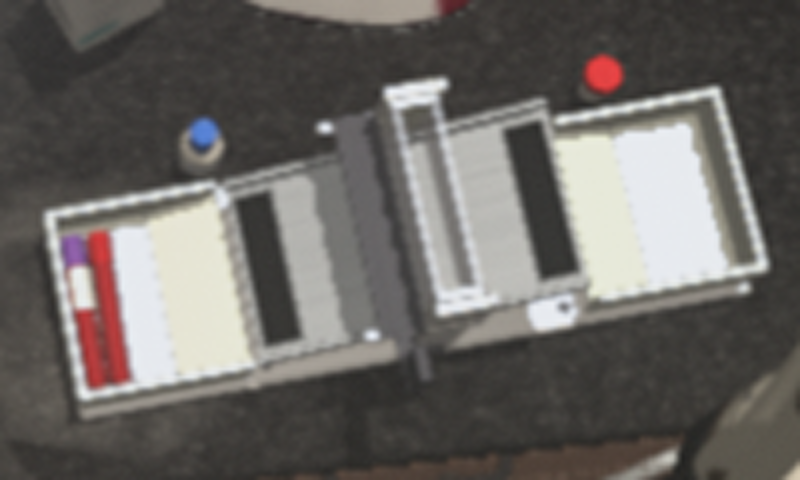

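View pics/s6c.png

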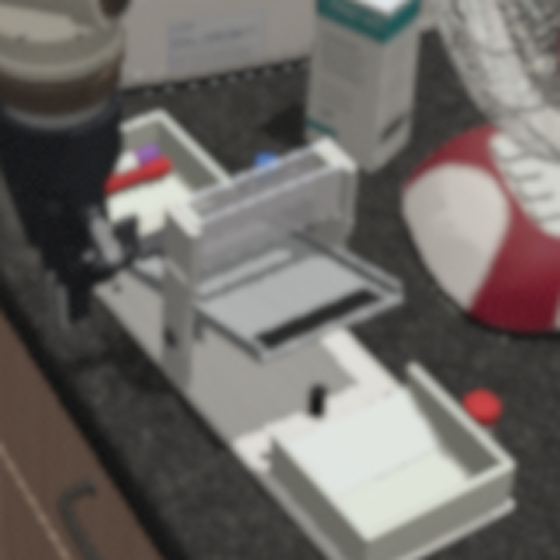

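Both tubes lie in the left tray at crop (82,310) and (108,305). The magazine is empty and the tab has moved to (424,362). I'll let it settle, then check that the shutter, bystanders and tubes are unmoved.

```bash
python3 -m crank '[{"grip":1,"dx":0,"dy":0,"dz":0,"yaw":0},{"grip":1,"dx":0,"dy":0,"dz":0,"yaw":0},{"grip":1,"dx":0,"dy":0,"dz":0,"yaw":0},{"grip":1,"dx":0,"dy":0,"dz":0,"yaw":0},{"grip":1,"dx":0,"dy":0,"dz":0,"yaw":0},{"grip":1,"dx":0,"dy":0,"dz":0,"yaw":0}]' 30
python3 - <<'E'
from h import *
st()
t6=load('top0.png'); q=load('t6.png'); t=shot('top','t7.png')
d=lambda a,b:(np.abs(a['color'].astype(int)-b['color']).max(2)>40)
print('tray L changed since t6',d(q,t)[215:285,305:370].sum())
D=d(t6,t)
for n,(u0,u1,v0,v1) in dict(dropper=(343,357,203,220),vial=(444,457,187,200),cup=(160,190,262,290),tweez=(225,285,288,304)).items(): print(n,D[v0:v1,u0:u1].sum())
a=onz(t6,[[300+468/4,175+352/4]],153)[0];b=onz(t,[[300+425/4,175+363/4]],153)[0];print('tab shift',np.linalg.norm(a-b))
E
```

```text
time: 7.43
tcp_pos: [328.1, -349.2, 199.4]
eef_rot: [2.09, 2.287, -0.023]
contact_force: [0.1, 0.1, 0.6]
finger_gap: 0.005
 t7.43 tcp [ 328.1 -349.2  199.4] station x,y [-197.8  -79.2] tx ang 1.660 q [-0.81 -0.14 -0.11  1.56 -0.01 -0.9 ] F [0.1 0.1 0.6] gap 0.00 tz [ 0.022 -0.04  -0.999]
tray L changed since t6 0
dropper 0
vial 0
cup 0
tweez 0
tab shift 25.920637887672306
```

The hand-picked tab shift of 25.9 mm is a little under 28 mm, so I'll check it more carefully.

Run:
```python
from h import *
a=load('top0.png')['color'][250:275,395:430];b=load('t7.png')['color'][250:275,395:430]
o=np.vstack([cv2.resize(x,None,fx=11,fy=11,interpolation=cv2.INTER_NEAREST) for x in(a,b)]);o=cv2.convertScaleAbs(o,alpha=1.6)
cv2.imwrite('pics/tab.png',o[:,:,::-1])
```

```text
(no output)
```

View pics/tab.png

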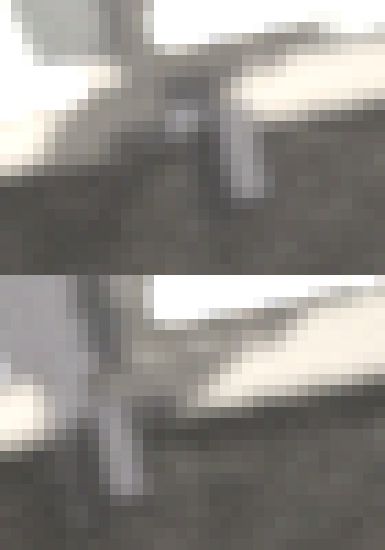

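Run:
```python
from h import *
a=load('top0.png');b=load('t7.png')
def edges(im,u0,u1,rows):
    g=cv2.cvtColor(im['color'],cv2.COLOR_RGB2GRAY).astype(float); r=[]
    for v in rows:
        x=g[v,u0:u1]; w=np.clip(x-(x.min()+x.max())/2.2,0,None); r.append((w*np.arange(u0,u1)).sum()/w.sum())
    return np.array(r)
ra=edges(a,413,421,range(263,267)); rb=edges(b,402,411,range(265,269))
print(ra,rb)
pa=onz(a,np.c_[ra,range(263,267)],153);pb=onz(b,np.c_[rb,range(265,269)],153)
n=np.array([-np.sin(YAW),np.cos(YAW)]);print(((pb-pa)[:,:2]@n).round(1), pa.mean(0),pb.mean(0))
```

```text
[416.52985885 416.67741935 416.92412935 417.13507109] [405.35279805 405.50647821 405.71232877 405.94331984]
[26.4 26.4 26.5 26.4] [ 423.41959721 -260.65923711  153.        ] [ 421.50821559 -234.27492095  153.        ]
```

The tab's travel measures 26.4 mm, plus or minus about 1 mm at 2.3 mm per pixel. That fits the full 28 mm, since the push ended on a hard stop at 31 N against the 1.5 to 3 N of sliding. The robot touches nothing, so I'll hand in.

```bash
python3 -c "from rig import bot;print(bot.sign_off())"
```

```text
the job is handed in; nothing more can be done
None
```

I pressed the raised left end of the gate down with the shut fingers until it rocked over and lay left-end-down. Only then did I push the shutter left by its tab until it hit a hard stop, after which I backed away; the job was handed in at about 7.5 s.

**Last checks:**
- **Tubes:** both lie in the left tray and the magazine is empty. The left-tray part of the picture did not change over the last 0.6 s.
- **Gate:** it stayed left-end-down in the pictures taken after the push.
- **Bystanders:** the dropper bottle, vial, cup and tweezers show no change against the first top picture.
- **Robot:** it stood clear of everything, with contact force under 1 N.

**One disagreement:** from the top pictures I measured about 26.4 mm of tab travel (roughly ±1 mm), slightly under the nominal 28 mm. I took the shutter as fully open because the force rose from about 2 N while sliding to 31 N with almost no further movement, and because both tubes dropped.

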